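# Release the handle lock of a bench press and press a bottle's stopper home

## Robot

A 6-joint arm with a two-finger parallel gripper is mounted at the origin on a cart in front of the work surface, level with it; the furniture and walls round the work are solid. World frame = base frame: x ahead of the robot, y to its left, z up, the work surface at z = 0. Lengths are in m, angles in rad, forces in N, time in s.
With the tool pointing down it reaches from about 0.325 to 0.9 m from the base axis. Payload 6.1 kg.
Tool frame: the origin (TCP) lies between the finger pads; the fingertips stand 17 mm ahead of it and the grasp point (between the pads) lies 2 mm behind it; z points along the fingers, y is the direction in which the jaws open and shut (so a half turn about z gives the same grasp; the last joint's range is limited). The gripper opens to 85 mm and grips with 20 to 120 N. Pads are 22 mm wide; open, the fingers measure 114 mm over their backs; the gripper's body (76 mm by 85 mm) begins 54 mm behind the grasp point. The pads swing forward as they close: fully open they stand 13 mm farther back than shut.
Start: joints at [-1.29, 0.22, 1.526, -0, 1.395, -0.126], TCP at [0.247, -0.574, 0.248] pointing down, gripper open.
Joint ranges: [-2.98, 2.98], [-0.91, 2.08], [0.09, 2.57], [-1.24, 4.39], [0.2, 2.65], [-2.68, 2.68]. Speed limits (rad/s): [2.57, 2.57, 3.01, 3.14, 3.14, 3.14].

## Interface

Orientations are given as a rotation vector (axis times angle).
In Python, from cell import * gives the robot as it stands. Calls block until the motion is done:
- reach(position, orientation): joint-space move of the TCP to a pose.
- move_straight(position, ori=None, velocity=0.15, threshold=None): straight line of the TCP; ori=None keeps the orientation; velocity is the mean speed in m/s. With threshold (N) it stops when the force on the tool has changed by that much, and returns True; else False.
- move_joints(angles): joint-space move.
- gripper_to(opening, force=None): finger opening in m; force is the grip in N (None keeps the last); returns when the fingers have stopped.
- wait(seconds).
- ik(position, orientation): joint angles nearest the present ones, or None.
- state(): the state.
- read_camera(name): name is "side" or "top" or "wrist"; returns the picture (480x640x3 uint8, red, green, blue); there is no depth.
- get_calibration(name): a dict with "mtx" (3x3 intrinsics, pixels), "R" (3x3) and "t" (3): a world point X has camera coordinates R X + t; the wrist camera has in their place "T_tool_cam" (4x4, takes a point from camera to tool coordinates, whose origin is the TCP and whose axes are the flange's). Camera axes: x right, y down, z forward; pixel columns grow to the right and rows downward; lengths in m; the calibration is good to about 2 mm. The wrist camera is an equidistant fisheye: a pixel r from the principal point sees the ray r / f radians off the axis. A picture is of the moment at which its call begins: read the wrist's pose just before it. get_calibration takes no time and is no camera call.
A pose or a line that the arm cannot do raises PlanningError and nothing moves.
- hand_in(): hands the job in, once; it reports no verdict.
The state is a dict: "clock": time; "joint_positions": joint angles; "joint_velocities": joint speeds; "joint_efforts": joint torques, N m; "ee_pos": TCP position; "eef_rot": TCP orientation; "wrist_force": force on the tool from outside, world axes, zero at the start; "wrist_torque": the same for the moment, N m; "gripper_width": finger opening in m.
Only numpy, scipy, OpenCV 4.12 (cv2) and the standard library are available. Lean on these libraries where they do the work, as an engineer would, in place of code of your own. Each camera call takes 0.05 s, during which the arm holds its last target.

## Task

Stand the stoppered brown bottle upright under the ram of the bench press, back against the stop on its bed. The press handle is locked: draw the lock bolt on top of the press fully back, then pull the handle all the way down so that the ram presses the stopper fully home, and let the handle go back up. Leave the bottle standing in the press and do not knock over or push about the other things.

Things in the scene. Friction and masses are not known exactly. Their poses are not given: they have to be found in the camera images.
- press: Fixed grey hand press, its open front roughly to the robot's right (yaw varies). Origin on the worktop under the ram; x from front to back column, y to its left, z up. Base x -70..95, y -65..65, 16 mm high. Head (x -21..87, y -32..32, z 200..255 mm) overhangs the bed: come in slanting from the front. Column from x = 53. Stop: 8 mm high V behind the bottle's place, 3 mm clear of a centred bottle.
- nest (a point): Centre of the bottle's place on the press bed, on the ram axis, 16 mm above the worktop; open to the front and sides. The rubber ram pad (32 mm diameter) hangs 144 mm above it while the handle is up.
- bottle_mid (a point): Half-way up (54 mm) on the axis of the brown glass bottle: round body 52 mm diameter, 78 mm high, then shoulder and neck with a 31 mm lip at 108 mm. About 0.17 kg. Grasp low round the body. A dark rubber stopper (27 mm flange) stands in the neck, its top 124 mm above the bottle's underside at first, 116 mm when home.
- stopper (a joint): How far the stopper has been pressed into the neck, m: 0 loose, 0.008 flange on the lip. Needs about 15 N.
- lock_bolt (a joint): Lock bolt on top of the press head, m: 0 to 0.002 locked (its nose stands in front of the handle's arm), 0.026 fully drawn. Slides toward the press's +y, takes about 2 N and stays where it is left.
- bolt_grip (a point): Middle of the black upright grip of the lock bolt, a vertical post 15 mm in diameter from 11 mm below to 11 mm above this point; it moves with the bolt. Guide blocks on the head rise to 24 mm below this point.
- handle (a joint): Press handle, rad: 0 parked up, 1.25 fully down at its stop. Turns about a level axis parallel to the press's y through x = 20, z = 228 mm in the press frame, forward (to the press's -x) and down. A damped spring takes it back up when let go (pull 3 to 12 N at the grip). The ram goes down 22 mm per rad; the stopper is home only at the very end.
- handle_grip (a point): Middle of the handle's black round grip, 26 mm diameter and 60 mm long, lying level along the press's y; it turns freely on its pin, so it can be held with a fixed wrist. It is 115 mm from the handle's axis, at y = -107 mm in the press frame. At joint 0 the handle's arm leans 20 degrees to the back of the vertical, at 1.25 rad 52 degrees to the front. Arm and boss lie 32 mm beside this point.
- bottle_stain: Bystander: round capped bottle 58 x 100 mm, origin under its base.
- dropper_bottle: Bystander: small white bottle 36 x 74 mm, origin under its base.
- tape_roll: Bystander: roll of tape 100 mm across, 25 mm high, lying flat, origin under its centre.
- bench_timer: Bystander: flat bench timer 79 x 79 x 19 mm, origin under its centre.
- scissors: Bystander: scissors lying flat, about 200 mm long, 9 mm high, origin under their middle.
- forceps: Bystander: thin steel forceps lying flat, about 125 mm long, 11 mm high, origin under their middle.

How it is judged:
By the outcome, as a careful person would: the job done as asked, in the order asked, and still so for the second after the job is handed in, with the robot touching nothing.
It also fails if it takes over 72 s, if anything falls off the work surface, if the arm or the gripper's body presses on something with over 40 N, if the wrist force passes 120 N, or if a joint passes its speed limit or range.

## Working session

There is one attempt and no reset: what is moved stays moved. The work goes in short steps, each a Python script; the robot and the scene stay as the last script left them, time stands still between calls to the robot, and variables do not carry over. Pictures are saved under pics/ and viewed, and the job is handed in when it is done.

```bash
ls; mkdir -p pics
python3 - <<'E'
from cell import *
import cv2
for n in("side","top","wrist"):
    if n=="wrist": s=state(); print(s)
    im=read_camera(n); cv2.imwrite(f"pics/{n}0.png",im[:,:,::-1]); print(n,get_calibration(n))
E
```

```text
pics
side {'mtx': array([[543.59704168,   0.        , 312.65099512],
       [  0.        , 543.59704168, 256.12833507],
       [  0.        ,   0.        ,   1.        ]]), 'R': array([[ 0.99804031,  0.05867255,  0.0217501 ],
       [ 0.04943836, -0.52628463, -0.84887004],
       [-0.03835863,  0.84828181, -0.52815395]]), 't': array([-0.53729598,  0.06724215,  1.55017993])}
top {'mtx': array([[615.10312592,   0.        , 309.08482006],
       [  0.        , 615.10312592, 237.30394125],
       [  0.        ,   0.        ,   1.        ]]), 'R': array([[-7.45046438e-03, -9.99972243e-01,  5.67382149e-05],
       [-9.79902797e-01,  7.28962289e-03, -1.99342345e-01],
       [ 1.99336398e-01, -1.54079097e-03, -9.79929909e-01]]), 't': array([-0.17706571,  0.5502366 ,  1.72491431])}
{'clock': 0.1, 'joint_positions': array([-1.29010535e+00,  2.21137626e-01,  1.52749951e+00,  1.39289709e-05,
        1.39471688e+00, -1.26147564e-01]), 'joint_velocities': array([-1.34223204e-03, -2.68108811e-03, -1.65029309e-03, -1.49876975e-03,
        1.30232346e-03, -1.68796534e-05]), 'joint_efforts': array([ 6
[... 227 characters left out ...]
435e-04]), 'wrist_force': array([-0.43700895,  0.443667  , -0.43482612]), 'wrist_torque': array([ 0.00618371, -0.02935907,  0.02083213]), 'gripper_width': 0.08535435225652259}
wrist {'mtx': array([[371.64829954,   0.        , 319.4917852 ],
       [  0.        , 371.64829954, 241.12787551],
       [  0.        ,   0.        ,   1.        ]]), 'T_tool_cam': array([[ 1.25590096e-04, -9.54758756e-01, -2.97381408e-01,
         7.44035521e-02],
       [ 9.99999975e-01,  1.75109542e-04, -1.39878535e-04,
        -7.36029998e-04],
       [ 1.85624578e-04, -2.97381383e-01,  9.54758754e-01,
        -1.25372524e-01],
       [ 0.00000000e+00,  0.00000000e+00,  0.00000000e+00,
         1.00000000e+00]])}
```

View pics/side0.png

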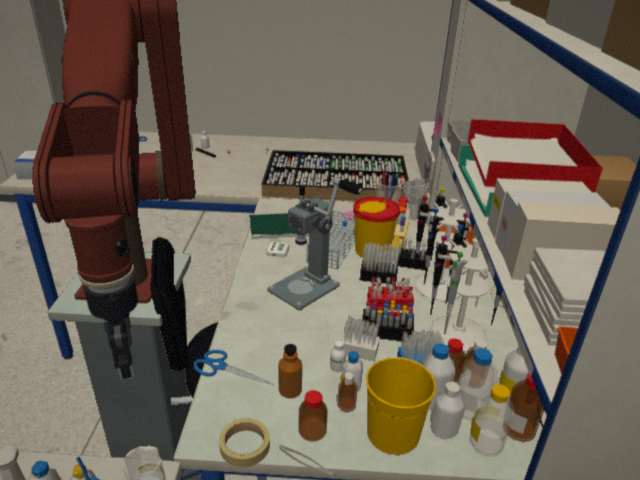

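View pics/top0.png

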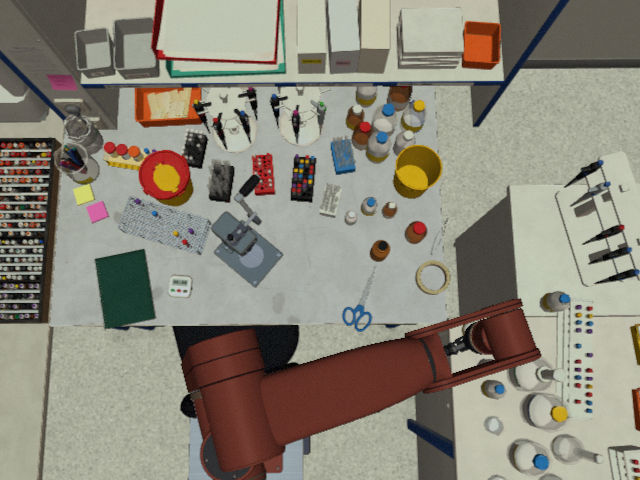

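View pics/wrist0.png

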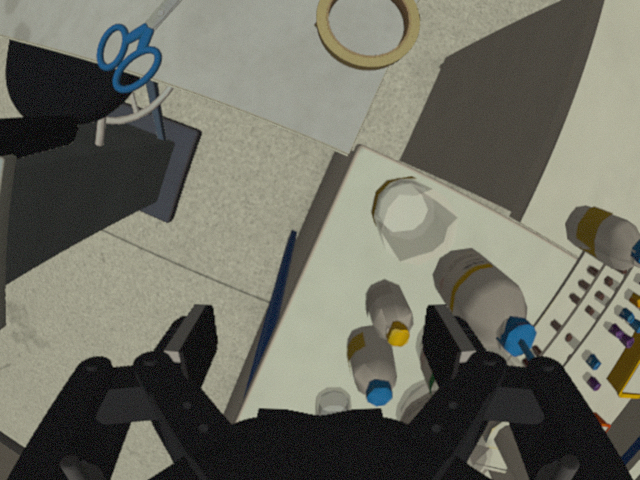

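The top view shows the stoppered brown bottle at about (380,250), the press at about (245,245) and its handle grip at about (248,186). In the side view the bottle is at (290,371), the press at (310,245) and the grip at (350,187). I'll enlarge these areas.

```bash
cat > h.py <<'E'
import numpy as np, cv2
from scipy.spatial.transform import Rotation as Ro
from cell import *
def ray(n,uv,st=None):
    c=get_calibration(n);K=c["mtx"]
    d=np.array([(uv[0]-K[0,2])/K[0,0],(uv[1]-K[1,2])/K[1,1],1.])
    if n=="wrist":
        r=np.hypot(d[0],d[1]);d=np.array([np.sin(r)*d[0]/r,np.sin(r)*d[1]/r,np.cos(r)])
        T=c["T_tool_cam"];R=Ro.from_rotvec(st["eef_rot"]).as_matrix()
        return st["ee_pos"]+R@T[:3,3], R@T[:3,:3]@d
    return -c["R"].T@c["t"], c["R"].T@(d/np.linalg.norm(d))
def onz(n,uv,z,st=None):
    o,d=ray(n,uv,st);return o+d*(z-o[2])/d[2]
def tri(*rays):
    A=np.zeros((3,3));b=np.zeros(3)
    for o,d in rays:
        P=np.eye(3)-np.outer(d,d);A+=P;b+=P@o
    x=np.linalg.solve(A,b)
    return x,[float(np.linalg.norm((np.eye(3)-np.outer(d,d))@(x-o))) for o,d in rays]
def proj(n,X,st=None):
    c=get_calibration(n);K=c["mtx"]
    if n=="wrist":
        T=c["T_tool_cam"];R=Ro.from_rotvec(st["eef_rot"]).as_matrix()
        p=T[:3,:3].T@(R.T@(np.asarray(X)-st["ee_pos"])-T[:3,3])
        r=np.hypot(p[0],p[1]);th=np.arctan2(r,p[2]);return K[0,0]*th*p[:2]/r+K[:2,2]
    p=c["R"]@np.asarray(X)+c["t"];q=K@p;return q[:2]/q[2]
def crop(src,dst,x0,y0,x1,y1,s):
    im=cv2.imread(src)[y0:y1,x0:x1];cv2.imwrite(dst,cv2.resize(im,None,fx=s,fy=s,interpolation=cv2.INTER_CUBIC))
E
python3 - <<'E'
from h import *
crop("pics/side0.png","pics/side0c.png",250,170,400,310,5)
crop("pics/top0.png","pics/top0c.png",200,165,300,295,4.5)
crop("pics/top0.png","pics/top0d.png",330,180,460,340,3.7)
crop("pics/side0.png","pics/side0d.png",190,310,440,470,3.2)
E
```

```text
(no output)
```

View pics/side0c.png

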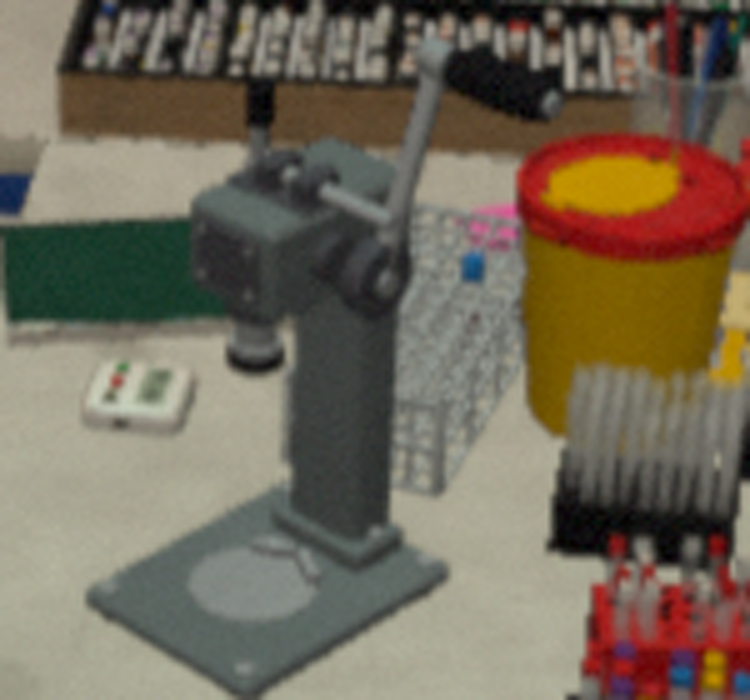

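View pics/top0c.png

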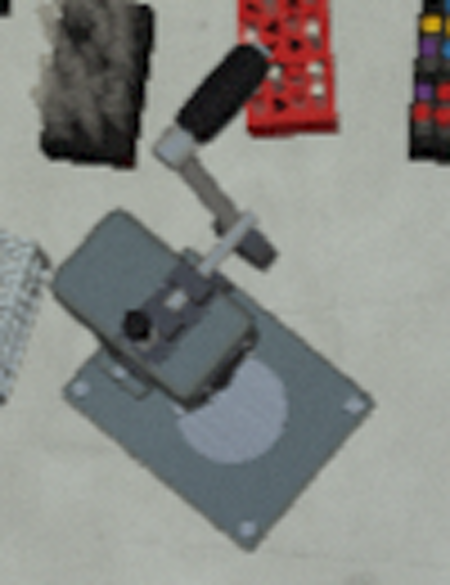

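View pics/top0d.png

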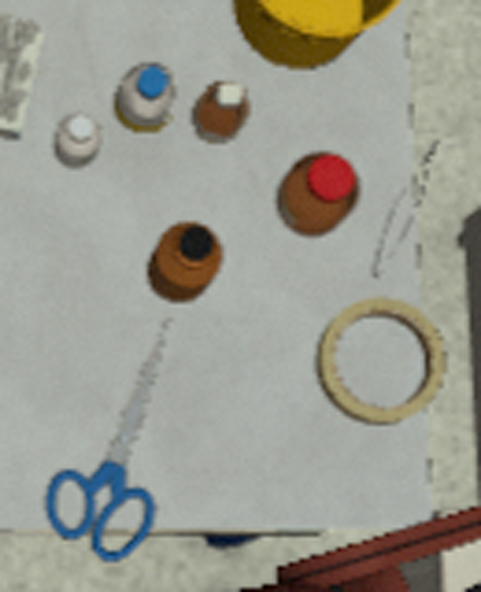

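View pics/side0d.png

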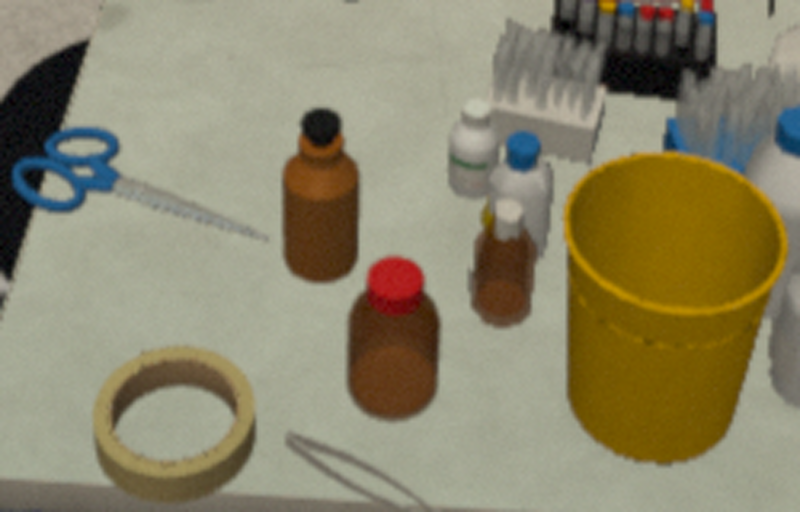

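Run:
```python
from h import *
T=lambda u,v:(200+u/4.5,165+v/4.5)
S=lambda u,v:(250+u/5,170+v/5)
print("top corners",[onz("top",T(*p),.016).round(4) for p in((375,402),(250,550),(62,392))])
print("side corners",[onz("side",S(*p),.016).round(4) for p in((90,597),(250,695),(447,570))])
a=[onz("top",T(*p),.016) for p in((375,402),(250,550),(62,392))]
print(np.linalg.norm(a[0]-a[1]),np.linalg.norm(a[1]-a[2]))
print("pad disc top", onz("top",T(232,412),.016),"side",onz("side",S(253,582),.016))
print("bolt grip",tri(ray("top",T(136,324)),ray("side",S(260,103))))
print("handle grip",tri(ray("top",T(224,96)),ray("side",S(505,83))))
# bottle stopper
D=lambda u,v:(330+u/3.7,180+v/3.7)
E=lambda u,v:(190+u/3.2,310+v/3.2)
print("stopper top",tri(ray("top",D(196,242)),ray("side",E(321,122))))
print("stopper z.124", onz("top",D(196,242),.122),onz("side",E(321,122),.120))
for nm,t,s,z in(("stain",(332,177),(395,275),.097),("dropper",(81,127),(475,107),.072)):
    print(nm,onz("top",D(*t),z),onz("side",E(*s),z))
```

```text
top corners [array([ 0.5063, -0.1051,  0.016 ]), array([ 0.4098, -0.0243,  0.016 ]), array([0.5145, 0.0998, 0.016 ])]
side corners [array([ 0.4167, -0.0331,  0.016 ]), array([ 0.5114, -0.1135,  0.016 ]), array([0.6127, 0.0107, 0.016 ])]
0.12591187471557264 0.16237073510751657
pad disc top [ 0.50040074 -0.01160136  0.016     ] side [ 0.50501921 -0.0107215   0.016     ]
bolt grip (array([0.5030147 , 0.01621353, 0.2954587 ]), [0.0007005930236921626, 0.0007005930236923811])
handle grip (array([ 0.62408026, -0.03477407,  0.33522786]), [0.0023596650971370137, 0.002359665097137143])
stopper top (array([ 0.51126846, -0.3860709 ,  0.12119452]), [0.00024170204244642287, 0.0002417020424466292])
stopper z.124 [ 0.51087689 -0.38602145  0.122     ] [ 0.51137092 -0.38463049  0.12      ]
stain [ 0.56548675 -0.49488056  0.097     ] [ 0.56675383 -0.49298542  0.097     ]
dropper [ 0.61234785 -0.30529227  0.072     ] [ 0.61318582 -0.30588237  0.072     ]
```

```bash
cat >> h.py <<'E'
def ori(yaw,el,flip=1):
    y,a=np.radians([yaw,el]);z=np.array([np.cos(y)*np.cos(a),np.sin(y)*np.cos(a),-np.sin(a)])
    Y=flip*np.array([-np.sin(y),np.cos(y),0]);return Ro.from_matrix(np.stack([np.cross(Y,z),Y,z],1)).as_rotvec()
YAW=50.2; O=np.array([.5037,-.0115,0])
RP=Ro.from_euler('z',YAW,degrees=True).as_matrix()
def P(x,y,z): return O+RP@np.array([x,y,z])/1000
E
python3 - <<'E'
from h import *
B=np.array([.511,-.386,0])
for el in(35,45,55):
  for fl in(1,-1):
    for yaw in(0,20,50):
        o=ori(yaw,el,fl);z=Ro.from_rotvec(o).as_matrix()[:,2]
        q=ik(B+[0,0,.042],o);q1=ik(B+[0,0,.042]-.1*z,o)
        print(el,fl,yaw,None if q is None else q.round(2),None if q1 is None else q1.round(2))
    o=ori(YAW,el,fl)
    for p in(P(0,0,62),P(-150,0,62),P(-150,0,150)):
        q=ik(p,o);print("  nest",el,fl,None if q is None else q.round(2))
for yaw in(YAW,YAW+180): 
    o=ori(yaw,90);q=ik(P(21,18,300),o);print("bolt",yaw,q)
for yaw in(YAW+90,YAW-90):
    o=ori(yaw,90);print("grip",ik(P(59,-107,336),o),ik(P(-70,-107,299),o))
for d,uv in(("tape",(330+382/3.7,180+360/3.7)),):print(d,onz("top",uv,.025))
E
```

```text
35 1 0 [-1.16  0.4   2.08  1.45  0.86  2.4 ] [-1.34  0.19  2.2   1.26  1.    2.49]
35 1 20 [-1.2   0.54  1.87  1.14  1.12  2.41] [-1.36  0.41  1.9   1.02  1.26  2.45]
35 1 50 [-1.16  0.76  1.5   0.83  1.49  2.34] [-1.26  0.72  1.42  0.77  1.63  2.37]
  nest 35 1 [-0.76  0.24  2.25  1.13  1.13  2.3 ]
  nest 35 1 [-1.13  0.26  2.23  0.87  1.33  2.18]
  nest 35 1 [-1.13  0.03  2.24  0.84  1.47  2.35]
35 -1 0 [-1.16  0.4   2.08  1.45  0.86 -0.74] [-1.34  0.19  2.2   1.26  1.   -0.65]
35 -1 20 [-1.2   0.54  1.87  1.14  1.12 -0.73] [-1.36  0.41  1.9   1.02  1.26 -0.69]
35 -1 50 [-1.16  0.76  1.5   0.83  1.49 -0.8 ] [-1.26  0.72  1.42  0.77  1.63 -0.77]
  nest 35 -1 [-0.76  0.24  2.25  1.13  1.13 -0.84]
  nest 35 -1 [-1.13  0.26  2.23  0.87  1.33 -0.96]
  nest 35 -1 [-1.13  0.03  2.24  0.84  1.47 -0.79]
45 1 0 None None
45 1 20 [-1.14  0.46  1.86  0.98  1.01  2.59] [-1.27  0.31  1.9   0.88  1.17  2.64]
45 1 50 [-1.11  0.67  1.54  0.72  1.37  2.42] [-1.2   0.6   1.48  0.67  1.52  2.44]
  nest 45 1 [-0.67  0.14  2.24  0.98  1.02  2.52]
  nest 45 1 [-1.05  0.13  2.26  0.79  1.22  2.33]
  nest 
[... 1035 characters left out ...]
-0.63]
  nest 55 -1 [-0.94 -0.17  2.24  0.62  1.3  -0.48]
bolt 50.2 [-0.12463748 -0.10458347  1.7693324   0.          1.47684372 -2.57158909]
bolt 230.2 [-1.24637477e-01 -1.04583470e-01  1.76933240e+00 -8.88178420e-16
  1.47684372e+00  5.70003565e-01]
grip [-1.81689600e-01  1.78589900e-01  1.41204318e+00 -4.44089210e-16
  1.55095957e+00  2.08374777e+00] [-3.83848713e-01  2.92768812e-02  1.64116119e+00 -4.44089210e-16
  1.47115458e+00  1.88158866e+00]
grip [-1.81689600e-01  1.78589900e-01  1.41204318e+00 -4.44089210e-16
  1.55095957e+00 -1.05784488e+00] [-3.83848713e-01  2.92768812e-02  1.64116119e+00 -4.44089210e-16
  1.47115458e+00 -1.26000400e+00]
tape [ 0.43379047 -0.54116215  0.025     ]
```

Run:
```python
from h import *
B=np.array([.511,-.386,.042]);o=ori(30,42);z=Ro.from_rotvec(o).as_matrix()[:,2]
g=B+.002*z
reach(g-.15*z+[0,0,.05],o)
s=state();cv2.imwrite("pics/w1.png",read_camera("wrist")[:,:,::-1])
print(s["clock"],s["ee_pos"],proj("wrist",B,s),proj("wrist",B+[0,0,.08],s))
```

```text
2.4667 [ 0.41574231 -0.4411269   0.19115685] [318.53512794 177.1899925 ] [318.372874   267.63798178]
```

View pics/w1.png

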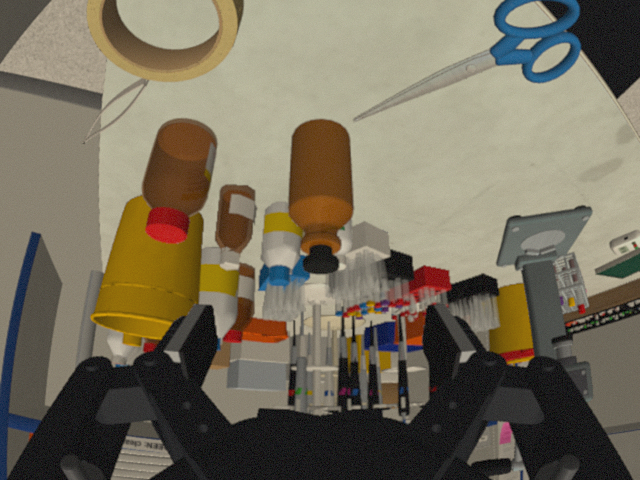

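The wrist view has the picture upside down. The bottle body is at about (321,170) and the stopper at (321,262), within 3 px of my prediction (318,177)/(318,268), and the path in is clear. I'll grasp it.

Run:
```python
from h import *
o=ori(30,42);R=Ro.from_rotvec(o).as_matrix();z=R[:,2]
s=state();s["eef_rot"]=np.array(s["eef_rot"])
B=np.array([.511,-.386,.042])+[.0006,-.001,0]
g=B+.002*z
move_straight(g-.09*z,velocity=.2)
print(move_straight(g,velocity=.12,threshold=8))
gripper_to(.04,force=45);s=state();print(s["clock"],s["gripper_width"],s["ee_pos"],s["wrist_force"])
move_straight(s["ee_pos"]+[0,0,.06],velocity=.1);s=state()
cv2.imwrite("pics/w2.png",read_camera("wrist")[:,:,::-1])
print(s["clock"],s["gripper_width"],s["ee_pos"],s["wrist_force"])
cv2.imwrite("pics/s2.png",read_camera("side")[:,:,::-1]);crop("pics/s2.png","pics/s2c.png",190,200,440,400,3.2)
```

```text
False
4.4833 0.05058117051466565 [ 0.51284186 -0.38693375  0.04150954] [-3.64476375 -0.64273809  4.44916777]
5.2417 0.050657652848138904 [ 0.51262543 -0.38658916  0.10102299] [-0.33217371 -0.15617876 -2.35748346]
```

View pics/w2.png

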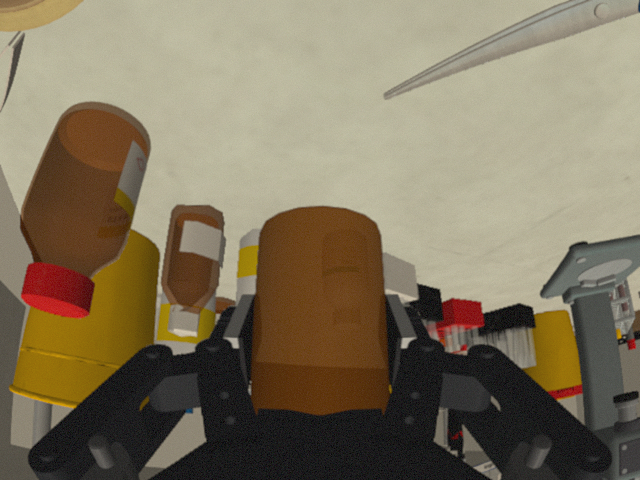

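View pics/s2c.png

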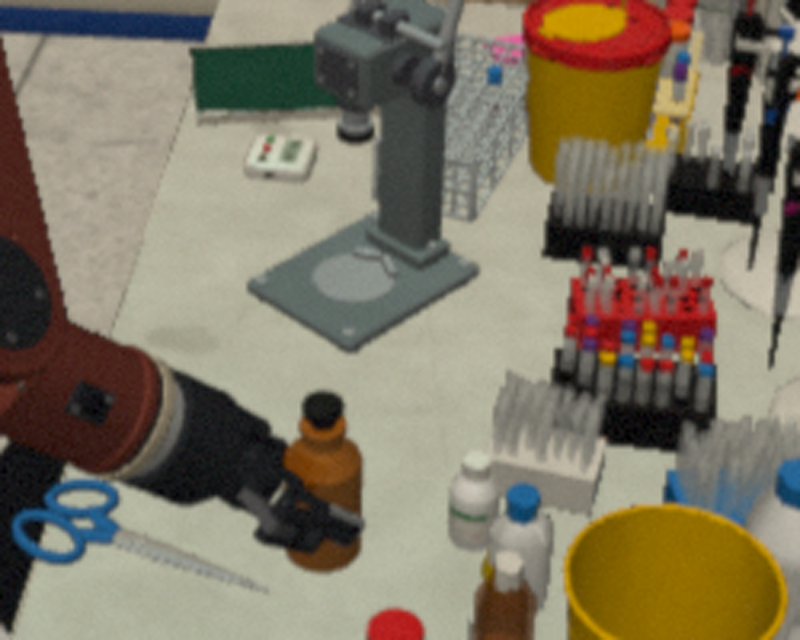

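The side view shows the bottle held upright, with its stopper above the gripper. Now the move to a standoff in front of the press.

Run:
```python
from h import *
o=ori(YAW,42)
reach(P(-165,0,115),o)
s=state();cv2.imwrite("pics/w3.png",read_camera("wrist")[:,:,::-1])
cv2.imwrite("pics/s3.png",read_camera("side")[:,:,::-1]);crop("pics/s3.png","pics/s3c.png",190,150,440,350,3.2)
print(s["clock"],s["ee_pos"],s["gripper_width"])
for p in((0,0,160),(0,0,16),(-70,65,16),(-70,-65,16),(-21,32,255),(-21,-32,255)):print(p,proj("wrist",P(*p),s).round(0),proj("side",P(*p)).round(1),proj("top",P(*p)).round(1))
```

```text
6.4083 [ 0.39881112 -0.13973011  0.11540881] 0.050680568363381764
(0, 0, 160) [320. 423.] [300.6 241.9] [246.7 246.4]
(0, 0, 16) [320. 258.] [300.1 286.5] [251.5 255.4]
(-70, 65, 16) [407. 222.] [265.7 287.3] [255.4 287.5]
(-70, -65, 16) [233. 222.] [299.2 307.4] [284.  253.5]
(-21, 32, 255) [363. 539.] [286.3 208.3] [241.1 254.2]
(-21, -32, 255) [277. 539.] [304.3 216.6] [257.3 235.2]
```

View pics/w3.png

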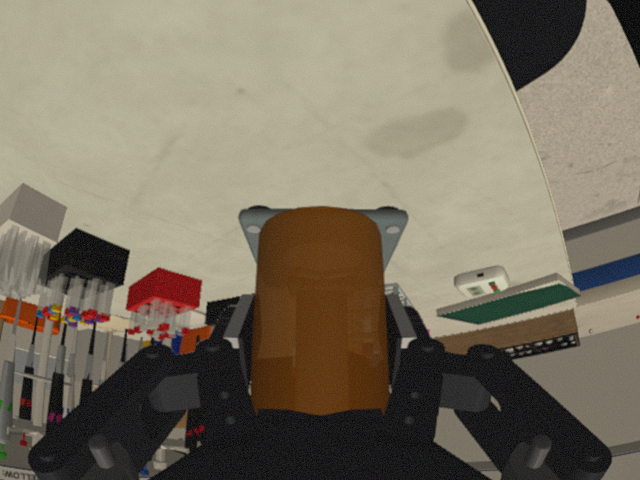

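View pics/s3c.png

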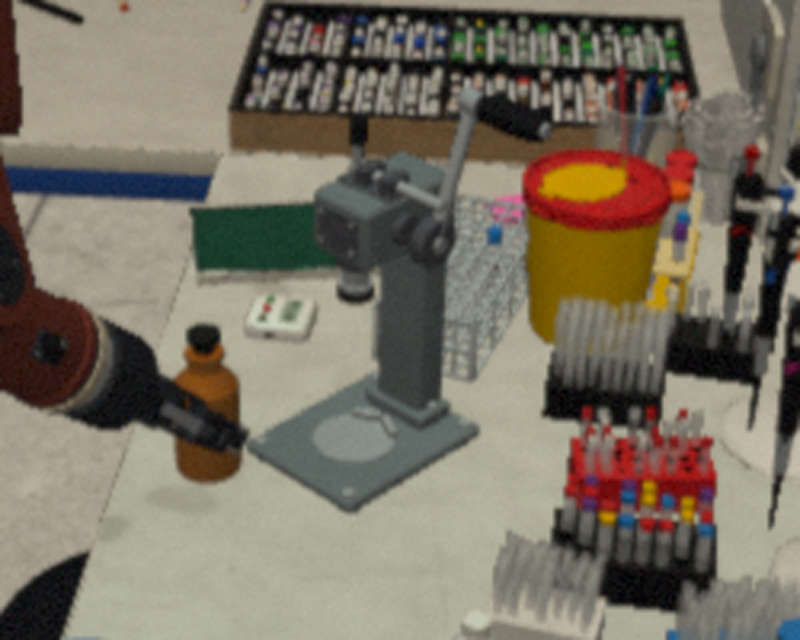

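The wrist view puts the base corners at u≈240 and 408 (centre 324), against a bottle centre of 320.5, so I'll shift about 1.2 mm to the press's left. In the side view the ram pad is at about (301,243), matching the predicted (300.6,242). Now the insertion.

Run:
```python
from h import *
y=1.2; zb=16+41.5
move_straight(P(-163,y,zb+7),velocity=.15)
print(move_straight(P(-8+1.5,y,zb+7),velocity=.12,threshold=10))
s=state();print(s["clock"],s["wrist_force"])
print("down",move_straight(P(-8+1.5,y,zb-6),velocity=.025,threshold=4));s=state();print(s["ee_pos"],s["wrist_force"])
p=s["ee_pos"].copy()
print("push",move_straight(p+RP@[.018,0,0],velocity=.025,threshold=5));s=state();print(s["clock"],RP.T@(s["ee_pos"]-O),s["wrist_force"])
cv2.imwrite("pics/s4.png",read_camera("side")[:,:,::-1]);crop("pics/s4.png","pics/s4c.png",240,170,370,310,5)
cv2.imwrite("pics/w4.png",read_camera("wrist")[:,:,::-1])
```

```text
False
8.45 [ 1.20848588  0.00551152 -1.3687008 ]
down True
[ 0.4990157  -0.01607866  0.05748869] [1.49257045 0.56221198 2.92649547]
push True
9.0333 [-0.00619918  0.00064933  0.05748477] [ 0.12522487 -0.81834924  2.32171569]
```

View pics/s4c.png

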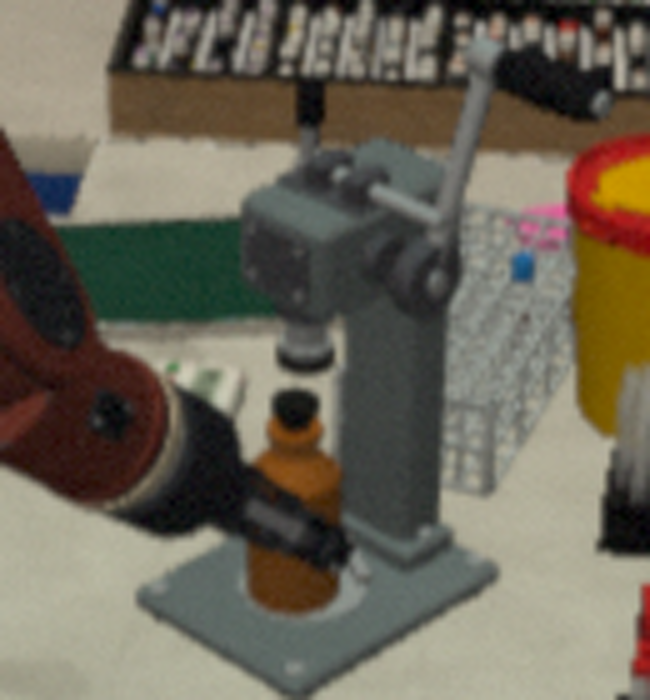

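View pics/w4.png

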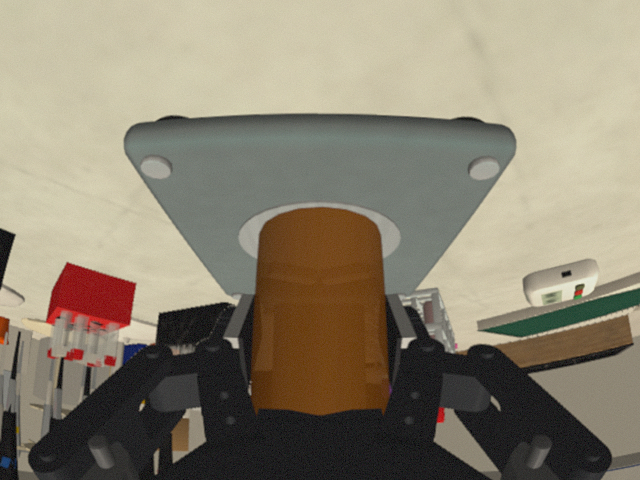

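The disc (u 238–401) and the bottle (258–385) are centred to within 1 px. The push stopped early, probably on friction or the jolt of starting, so I'll go on with a higher threshold.

Run:
```python
from h import *
for i in range(8):
    s=state();x=RP.T@(s["ee_pos"]-O)
    hit=move_straight(s["ee_pos"]+RP@[.0025,0,0],velocity=.02,threshold=9)
    s=state();x=RP.T@(s["ee_pos"]-O);f=RP.T@s["wrist_force"];print(hit,x.round(4),f.round(2))
    if hit or f[0]<-8: break
print(s["clock"])
cv2.imwrite("pics/w5.png",read_camera("wrist")[:,:,::-1])
```

```text
False [-0.0038  0.0004  0.0575] [-0.59 -1.8   1.68]
False [-0.0012  0.0002  0.0575] [-0.29 -2.13  1.11]
False [0.0015 0.0002 0.0575] [-0.47 -3.32  1.27]
False [0.0041 0.0003 0.0575] [ 1.08 -2.86  0.85]
True [0.0058 0.0001 0.0578] [-9.83  2.69  8.84]
10.4583
```

View pics/w5.png

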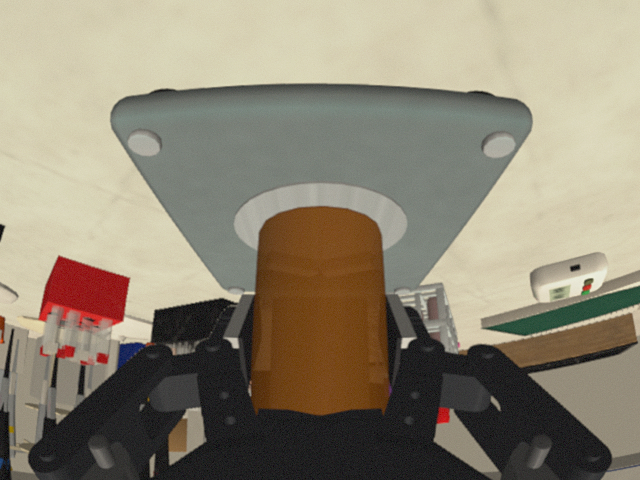

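Contact at x = 5.8 mm, close to the 4.5 mm expected for the stop, and the force rose sharply there. I'll release, back out and look.

Run:
```python
from h import *
gripper_to(.085);s=state();z=Ro.from_rotvec(s["eef_rot"]).as_matrix()[:,2]
print(s["wrist_force"])
move_straight(s["ee_pos"]-.14*z,velocity=.15)
s=state();print(s["clock"])
cv2.imwrite("pics/w6.png",read_camera("wrist")[:,:,::-1])
cv2.imwrite("pics/s6.png",read_camera("side")[:,:,::-1]);crop("pics/s6.png","pics/s6c.png",240,170,370,310,5)
for p in((3,0,16),(3,0,140),(0,0,160)):print(p,proj("wrist",P(*p),s).round(0),proj("side",P(*p)).round(1))
```

```text
[ 0.29366674  0.15901189 -0.64499749]
12.0333
(3, 0, 16) [317. 185.] [300.9 286.1]
(3, 0, 140) [317. 344.] [301.3 248. ]
(0, 0, 160) [317. 374.] [300.6 241.9]
```

View pics/w6.png

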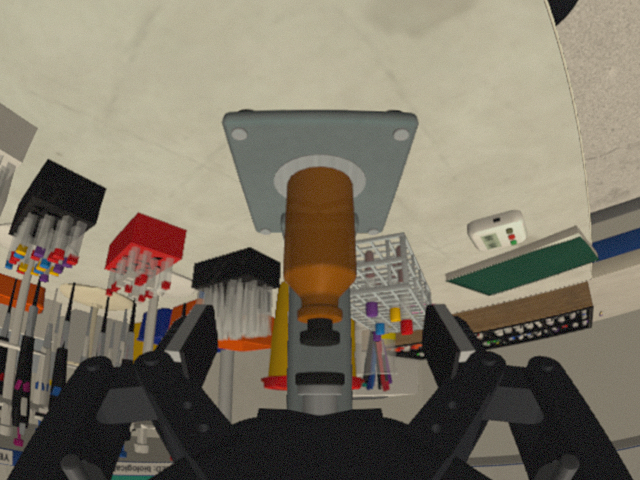

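View pics/s6c.png

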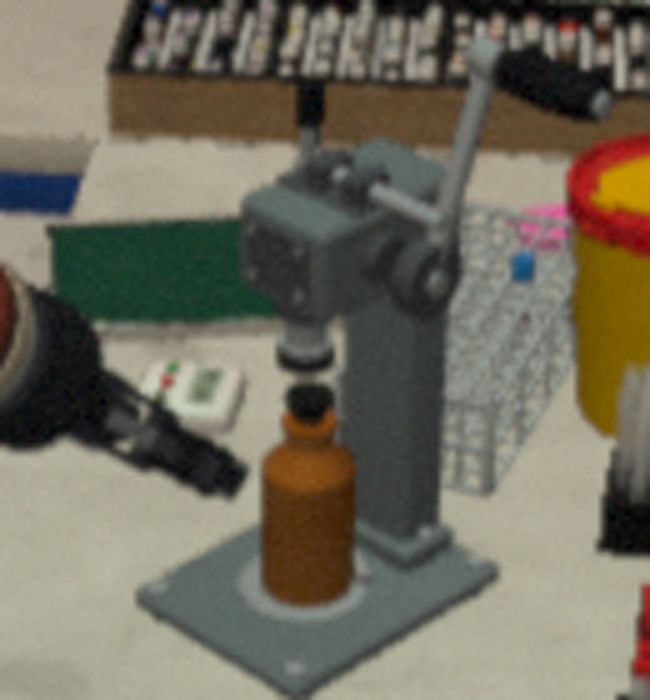

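The wrist view shows the stopper (320,331) under the ram pad (320,378) with the bottle upright; the side view agrees. Next is the bolt.

```bash
sed -i 's/^YAW=.*/YAW=50.2; O=np.array([.5037-.0009,-.0115+.0008,0])/' h.py
python3 - <<'E'
from h import *
s=state();print(s["joint_positions"].round(2))
p=s["ee_pos"].copy();p[2]=.30
move_straight(p,velocity=.2)
o=ori(YAW+180,90);g=np.array([.503,.0162,.2955])
print("bolt press frame",RP.T@(g-O))
gripper_to(.05)
reach([g[0],g[1],.40],o)
s=state();print(s["clock"],s["joint_positions"].round(2))
cv2.imwrite("pics/w7.png",read_camera("wrist")[:,:,::-1])
print(proj("wrist",g,s),proj("wrist",g+[0,0,.011],s), proj("wrist",P(59,-107,336),s))
E
```

```text
[-0.95 -0.07  2.26  0.84  1.33  2.52]Traceback (most recent call last):
  File "<stdin>", line 4, in <module>
cell.PlanningError: the arm cannot follow that straight line within its joint ranges
```

Run:
```python
from h import *
s=state();print(RP.T@(s["ee_pos"]-O))
o=ori(YAW+180,90);g=np.array([.503,.0162,.2955])
print("bolt press frame",RP.T@(g-O))
reach(P(-130,-40,320),ori(YAW+150,80))
gripper_to(.05)
reach([g[0],g[1],.40],o)
s=state();print(s["clock"],s["joint_positions"].round(2))
cv2.imwrite("pics/w7.png",read_camera("wrist")[:,:,::-1])
print(proj("wrist",g,s),proj("wrist",g+[0,0,.011],s), proj("wrist",P(59,-107,336),s))
```

```text
[-0.09754561 -0.00048956  0.1507287 ]
bolt press frame [0.02079485 0.01706529 0.2955    ]
14.8167 [-0.13 -0.13  1.61 -0.    1.66  0.57]
[321.56480578 245.11985137] [321.63366724 250.60941018] [535.14927388 203.46998936]
```

View pics/w7.png

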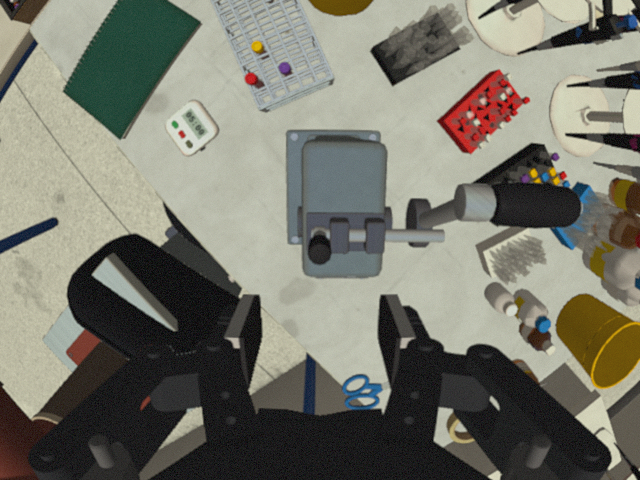

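Wrist view: the bolt grip is at about (319,248), within 3 px of my prediction, and the handle grip at (530,204) against (535,203). Now to grip the bolt and draw it.

Run:
```python
from h import *
g=np.array([.503,.0162,.2955])+RP@[0,.001,0]
print(move_straight([g[0],g[1],.298],velocity=.12,threshold=8))
gripper_to(.005,force=30);s=state();print(s["clock"],s["gripper_width"],RP.T@(s["ee_pos"]-O),RP.T@s["wrist_force"])
p0=s["ee_pos"].copy()
hit=move_straight(p0+RP@[0,.034,0],velocity=.04,threshold=14)
s=state();print(hit,s["clock"],s["gripper_width"],RP.T@(s["ee_pos"]-p0),RP.T@s["wrist_force"])
cv2.imwrite("pics/w8.png",read_camera("wrist")[:,:,::-1])
```

```text
False
16.275 0.013916026230667542 [0.02099912 0.01773899 0.29884862] [ 0.02194423 -0.03758415  3.7685899 ]
True 16.925 0.013775509291603486 [ 1.62473273e-04  2.54480777e-02 -2.39295800e-06] [ 0.71129885 -3.44951532  1.1215316 ]
```

View pics/w8.png

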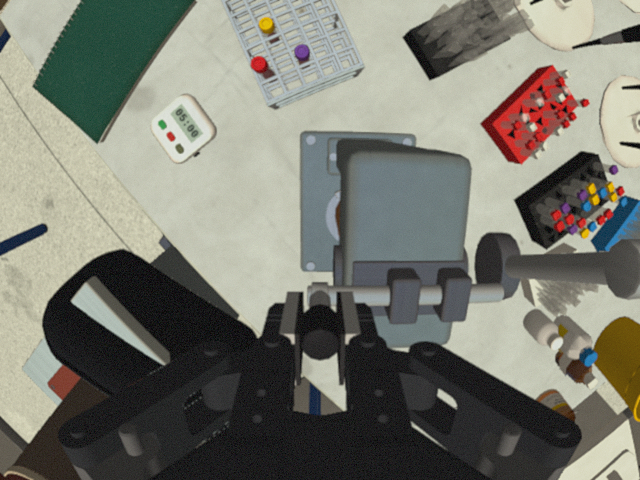

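The bolt moved 25.4 mm and then met resistance. I'll press on to check it's against its end stop, then release.

Run:
```python
from h import *
s=state();p0=s["ee_pos"].copy()
hit=move_straight(p0+RP@[0,.006,0],velocity=.02,threshold=18)
s=state();print(hit,s["clock"],RP.T@(s["ee_pos"]-p0),RP.T@s["wrist_force"],s["gripper_width"])
gripper_to(.04);s=state()
move_straight(s["ee_pos"]+[0,0,.10],velocity=.2)
s=state();print(s["clock"],RP.T@(s["ee_pos"]-O))
cv2.imwrite("pics/t8.png",read_camera("top")[:,:,::-1]);cv2.imwrite("pics/s8.png",read_camera("side")[:,:,::-1])
cv2.imwrite("pics/w9.png",read_camera("wrist")[:,:,::-1])
for y in(17,42,43):print(y,proj("wrist",P(20.8,y,306),s))
```

```text
True 17.25 [-1.62716315e-05  9.20239523e-05 -6.29991370e-05] [ 0.85782573 -3.60187235  0.70429205] 0.014021268912579673
18.2667 [0.02096081 0.0434764  0.39744694]
17 [362.56989004 252.76145126]
42 [322.32245754 253.00686279]
43 [320.70300263 253.01478997]
```

View pics/w9.png

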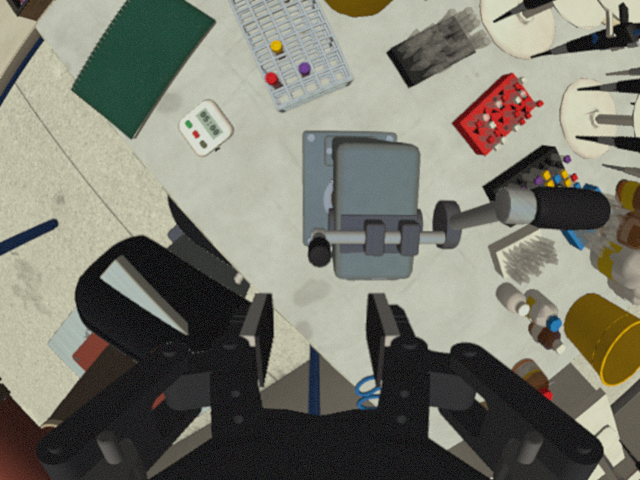

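The bolt grip now sits at (319,250), which is y≈43.8 mm in the press frame, 26 mm from where it began and firm against its end. The handle is next.

Run:
```python
from h import *
o=ori(YAW+90,90)
reach(P(59,-107,430),o); gripper_to(.06)
s=state();cv2.imwrite("pics/w10.png",read_camera("wrist")[:,:,::-1]);print(s["clock"])
print(proj("wrist",P(59,-107,336),s),proj("wrist",P(59,-77,336),s),proj("wrist",P(59,-137,336),s))
```

```text
20.075
[317.98032975 250.2582259 ] [318.01866729 293.82057737] [317.95446821 202.97189802]
```

View pics/w10.png

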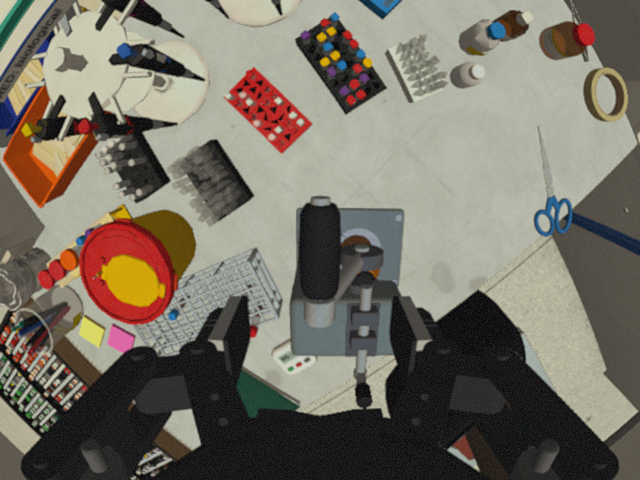

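The grip is centred at (320,250) as predicted (318,250). I'll descend, grip it, and begin the pull with a short first step.

```bash
cat >> h.py <<'E'
def arc(j):
    t=np.radians(20)-j; return np.array([20+115*np.sin(t),-107,228+115*np.cos(t)])/1000
E
python3 - <<'E'
from h import *
p=P(59,-108,334)
print(move_straight(p,velocity=.12,threshold=8))
gripper_to(.015,force=45);s=state();print(s["clock"],s["gripper_width"],RP.T@(s["ee_pos"]-O),RP.T@s["wrist_force"])
p0=s["ee_pos"].copy();np.save("p0.npy",p0)
for j in(.1,.2):
    hit=move_straight(p0+RP@(arc(j)-arc(0)),velocity=.08,threshold=30);s=state()
    print(j,hit,s["gripper_width"],RP.T@s["wrist_force"])
    if hit:break
print(s["clock"])
E
```

```text
False
21.4833 0.024343110462703033 [ 0.05903784 -0.10833034  0.33505975] [-1.03641092  0.99669702  3.13014132]
0.1 False 0.024716141683901727 [ 2.27529106 -0.42282714  0.66606956]
0.2 False 0.025010981551629903 [3.08005098 0.06927676 0.09572558]
22.075
```

The handle follows freely at 2–3 N. On to the end stop.

Run:
```python
from h import *
p0=np.load("p0.npy")
for j in(.4,.6,.8,.95,1.1,1.18,1.22,1.25,1.275,1.30):
    hit=move_straight(p0+RP@(arc(j)-arc(0)),velocity=.08 if j<1 else .04,threshold=40);s=state()
    f=RP.T@s["wrist_force"];d=RP.T@(s["ee_pos"]-p0)+arc(0);jj=np.radians(20)-np.arctan2(d[0]-.02,d[2]-.228)
    print(j,hit,round(s["gripper_width"],4),f.round(1),"j by TCP",jj.round(3),"r",np.hypot(d[0]-.02,d[2]-.228).round(4))
    if hit or np.linalg.norm(f)>35:break
print(s["clock"])
cv2.imwrite("pics/s11.png",read_camera("side")[:,:,::-1]);crop("pics/s11.png","pics/s11c.png",240,150,400,310,4.5)
cv2.imwrite("pics/w11.png",read_camera("wrist")[:,:,::-1])
cv2.imwrite("pics/t11.png",read_camera("top")[:,:,::-1])
```

```text
0.4 False 0.0246 [3.  3.1 1.2] j by TCP 0.399 r 0.115
0.6 False 0.0248 [1.5 3.4 2.5] j by TCP 0.598 r 0.115
0.8 False 0.0247 [1.2 5.5 2.6] j by TCP 0.799 r 0.115
0.95 False 0.0248 [0.6 6.7 3. ] j by TCP 0.948 r 0.115
1.1 False 0.0246 [1.3 6.8 4.5] j by TCP 1.095 r 0.115
1.18 False 0.0252 [0.8 6.7 5.2] j by TCP 1.176 r 0.115
1.22 False 0.0245 [0.7 6.5 5.2] j by TCP 1.215 r 0.115
1.25 False 0.0246 [1.7 7.4 5.3] j by TCP 1.245 r 0.115
1.275 False 0.0246 [ 5.8  9.4 12.1] j by TCP 1.252 r 0.115
1.3 False 0.0243 [ 9.3 13.8 19.1] j by TCP 1.253 r 0.1149
25.725
```

View pics/s11c.png

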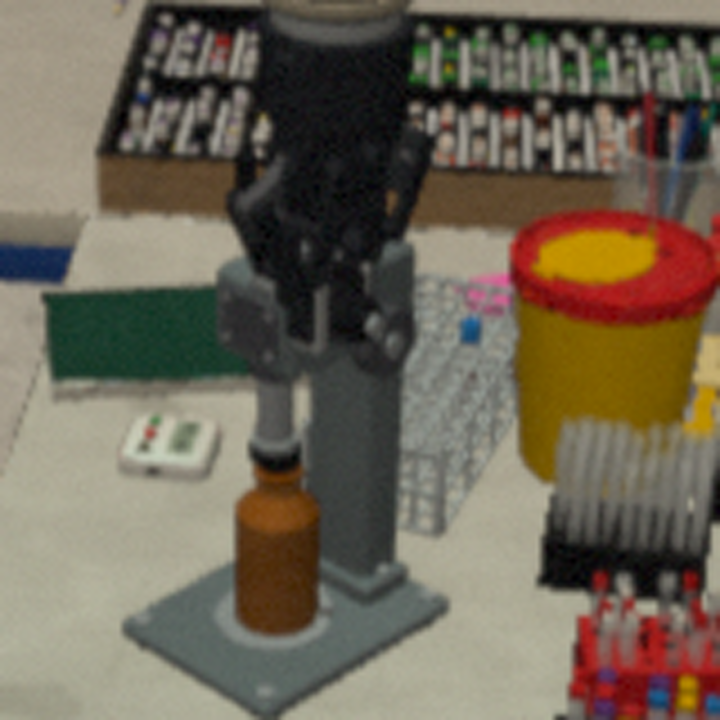

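View pics/w11.png

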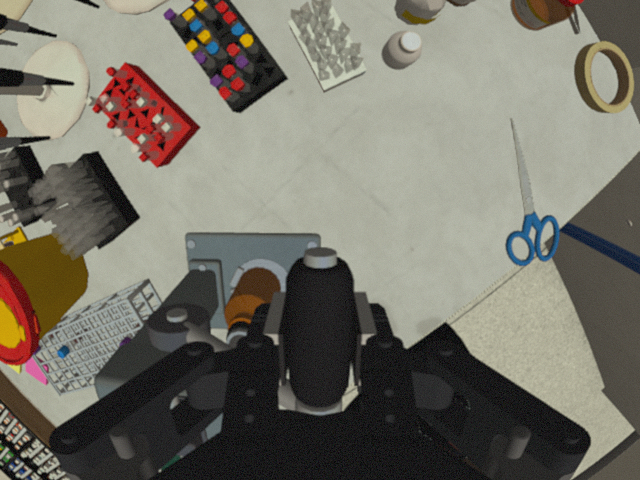

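The force climbed sharply at 1.252 rad, so this is the end stop, and the side view shows the pad down on the neck. I'll hold briefly, guide the handle back up and release.

Run:
```python
from h import *
p0=np.load("p0.npy"); wait(.3)
for j in(1.1,.9,.7,.5,.3,.15,.03):
    hit=move_straight(p0+RP@(arc(j)-arc(0)),velocity=.12,threshold=45);s=state()
    print(j,hit,(RP.T@s["wrist_force"]).round(1))
gripper_to(.06);wait(.3);s=state();print((RP.T@s["wrist_force"]).round(1))
move_straight(s["ee_pos"]+[0,0,.1],velocity=.15)
s=state();print(s["clock"]);cv2.imwrite("pics/w12.png",read_camera("wrist")[:,:,::-1])
print(proj("wrist",P(59,-107,336),s))
```

```text
1.1 False [0.5 6.8 4.3]
0.9 False [1.2 6.7 4.4]
0.7 False [1.5 5.5 3.6]
0.5 False [1.5 4.7 3.3]
0.3 False [3.3 3.5 2.6]
0.15 False [2.8 3.  1.9]
0.03 False [3.3 2.2 1.9]
[ 0.3 -0.2 -0.2]
29.9917
[312.47955425 249.62767541]
```

View pics/w12.png

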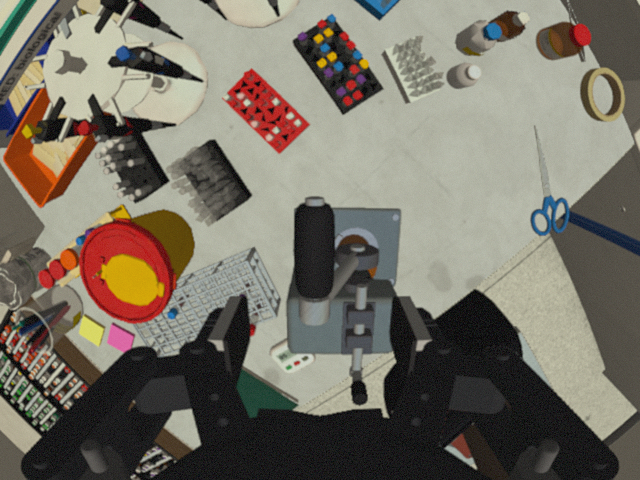

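The handle is back at park: its grip is at (314,250), the same +2 px offset from prediction as before. I'll move clear and check the stopper and the bystanders.

Run:
```python
from h import *
s=state();p=s["ee_pos"]
reach(P(-150,-130,420),s["eef_rot"])
cv2.imwrite("pics/s13.png",read_camera("side")[:,:,::-1]);crop("pics/s13.png","pics/s13c.png",270,170,350,310,5)
cv2.imwrite("pics/t13.png",read_camera("top")[:,:,::-1])
a=cv2.imread("pics/s6.png")[170:310,270:350];b=cv2.imread("pics/s13.png")[170:310,270:350]
cv2.imwrite("pics/cmp.png",cv2.resize(np.hstack([a,b]),None,fx=4.2,fy=4.2,interpolation=cv2.INTER_CUBIC))
print(state()["clock"])
c=np.vstack([cv2.imread(f"pics/side{0}.png")[300:480,190:450],cv2.imread("pics/s13.png")[300:480,190:450]])
cv2.imwrite("pics/cmp2.png",cv2.resize(c,None,fx=1.65,fy=1.65))
```

```text
30.9833
```

View pics/cmp.png

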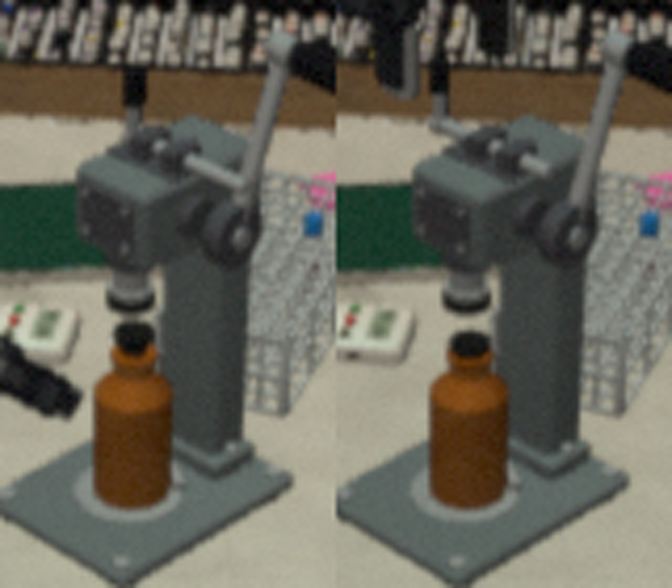

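View pics/cmp2.png

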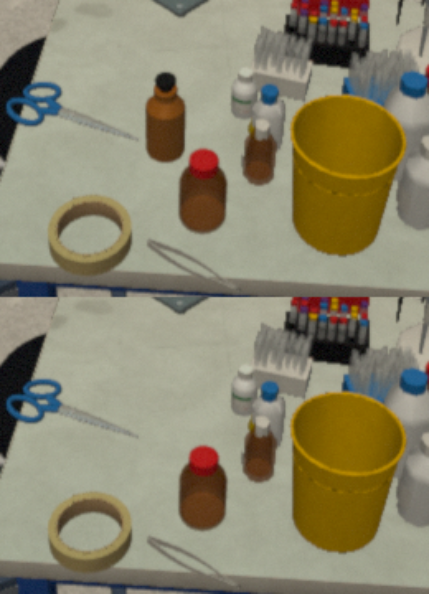

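The stopper's top is about 2.6 px lower in the side view, which fits 8 mm at that scale. The bottle hasn't moved, the handle is up, the bolt is drawn, and the bystanders in view are unmoved. Handing in.

Run:
```python
from cell import *
hand_in()
```

```text
the job is handed in; nothing more can be done
```

The job is done and handed in at about 31 s on the robot's clock, against the 72 s limit. No verdict was reported.

- **Bottle:** I stood it upright on the nest and slid it back until it met the stop. Contact came at 5.8 mm against the 4.5 mm expected, with a sharp rise in force. In the wrist view the stopper then sat centred under the ram pad.
- **Lock bolt:** I drew it about 25.5 mm by arm travel, to a firm end. The camera put it at about 26 mm.
- **Handle:** I pulled it down until the force climbed sharply at about 1.25 rad, its end stop, then guided it back up in the gripper and let go just short of the top. In the wrist view it is back at its parked place.

**Last checks:**
- **Stopper:** its top is about 2.6 px lower in the side view, which fits the 8 mm for fully home. That is a coarse reading from pixels.
- **Bottle:** it is standing where I placed it.
- **Other things:** comparing side pictures before and after, the scissors, forceps, tape roll, stain bottle and dropper bottle have not moved. I did not compare the bench timer directly, but it looked in place and the arm never went near it.

The only mishaps were:
- A straight upward move was refused by the planner, so I went round by another path.
- The first push against the stop halted early, probably on friction, so I repeated it with a higher force threshold.

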